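# Refit the focus knob of the microfilm scanner and hold it pressed

### The job

The oblong focus knob with the pointed nose has come off the microfilm scanner: pick it up from the desk, turn it so that the flat inside its bore lines up with the flat on the steel D-shaft standing on top of the scanner, and push it fully home onto the shaft. Then press the knob all the way down against the shaft's spring and keep it pressed: finish while your gripper is still holding it down, without letting go. Leave the small round knob, the film spool and the red film box where they are.

Things in the scene. Friction and masses are not known exactly. Their poses are not given: they have to be found in the camera images.
- knob_centre (a point): Centre of the loose black focus knob, on its axis, 20 mm above its underside; it stands upright, bore down. Seen from above an oblong 48 mm long (x), 30 mm wide (y: two parallel flat sides to grip), 40 mm high, 0.09 kg; a pointed nose at its +x end reaches 33 mm from the axis, a white line on top runs from the middle to the nose. x to the nose, z up.
- knob_bore_end (a point): Point on the knob's axis at the closed upper end of its bore, 18 mm above the underside, 22 mm below the top; axes as the knob's. The D-shaped bore opens downwards, 18 mm deep: round, radius 10.5 mm, its flat on the nose side (+x), 4.5 mm from the axis. With the knob fully home this point lies on the shaft's end.
- shaft_tip (a point): Centre of the top end of the upright steel D-shaft, 28 mm above the scanner's top when not pressed. Radius 9.5 mm, one flat 3.5 mm from the axis (1 mm play in the bore), top edge bevelled 1.5 mm at 45 degrees. x points out of the flat (the knob's nose must point the same way), z up. The flat faces away from the robot within 0.9 rad. The shaft is stiff to turn: turn the knob, not the shaft.
- spindle (a joint): How far the D-shaft is pressed down, in m: 0 at rest, 0.008 at its stop. A spring pushes it back up: it starts to give at 3 N and takes 11 N at the stop. At the stop a knob that is fully home still clears the scanner's top by 2 mm.
- scanner: Ivory desktop microfilm scanner, fixed: a box 220 mm (x) by 260 mm (y), top 65 mm above the desk. Origin: centre of its underside; x away from the robot at yaw 0. The shaft stands 55 mm towards -x and 60 mm towards -y of its centre. Film gate with lens arm (58 mm above the top) and film spools (22 mm) stand on the far half, x > 15 mm.
- round_knob_centre (a point): Centre of a loose small round black knob, 34 mm across, 22 mm high, on the desk; it does not belong to this shaft. Leave it alone.
- film_spool_centre (a point): Centre of a loose film spool lying flat on the desk, 76 mm across, 36 mm high. Leave it alone.
- film_box_centre (a point): Centre of a loose flat red film box with a paper label on the desk, 100 mm square, 45 mm high. Leave it alone.
There are look-alikes about, which are no part of the job. What is shaped like the part that bears knob_centre but orange or pink is not meant.

How it is judged:
At the end, for the whole second after the job is handed in: Knob home on the D-shaft (bore end within 3 mm of the shaft's end, axes within 3 mm and 0.12 rad, flats within 0.3 rad); fingers still on it keep the shaft pressed over 5.5 of its 8 mm (over 4 N) through the last second; round knob, spool and box within 30 mm of their starts (horizontal distance between knob_bore_end and shaft_tip below 0.003 m and z of knob_bore_end in the frame of shaft_tip below 0.003 m and angle between the x axis of knob_bore_end and the x axis of shaft_tip, either way round below 0.3 rad and angle between knob_bore_end's own z axis and vertical below 0.12 rad and value of joint spindle above 0.0055 m and contact force between knob and spindle above 4 N and contact force between knob and the fingers above 2 N and distance of each of round_knob_centre, film_spool_centre, film_box_centre from where it was at the start of the episode below 0.03 m); the arm keeps its last pose, push and grip.
It fails at once if the round knob, film spool or film box is disturbed (distance of any of round_knob_centre, film_spool_centre, film_box_centre from where it was at the start of the episode above 0.03 m).
It also fails if it takes over 43 s, if anything falls off the work surface, if the arm or the gripper's body presses on something with over 40 N, if the wrist force passes 120 N, or if a joint passes its speed limit or range.

### The arm

A 6-joint arm with a two-finger parallel gripper is mounted at the origin on the work surface. World frame = base frame: x ahead of the robot, y to its left, z up, the work surface at z = 0. Lengths are in m, angles in rad, forces in N, time in s.
With the tool pointing down it reaches from about 0.25 to 0.725 m from the base axis. Payload 4 kg.
Tool frame: the origin (TCP) lies midway between the tips of the shut fingers; the grasp point (between the pads) lies bot.tcp_to_grasp behind it (bot.tcp_to_grasp is the distance from the TCP to the grasp point, in m); z points along the fingers, y is the line along which they close (so a half turn about z gives the same grasp; the last joint's range is limited). The gripper opens to 85 mm and grips with 20 to 120 N. Pads are 22 mm wide; open, the fingers measure 114 mm over their backs; the gripper's body (76 mm by 85 mm) begins 54 mm behind the grasp point. The pads swing forward as they close: fully open they stand 13 mm farther back than shut.
Start: joints at [-1.349, 0.241, 0.005, 1.335, 0, 1.571], TCP at [0.11, -0.488, 0.231] pointing down, gripper open.
Joint ranges: [-2.72, 2.72], [-1.05, 1.87], [-1.09, 1.28], [-1.99, 2.15], [-1.42, 1.44], [-3.14, 3.14]. Speed limits (rad/s): [2.79, 2.79, 3.14, 3.14, 3.14, 3.14].

### API

Orientations are given as a unit quaternion [x, y, z, w].
In Python, from workcell import readout, camera, bot gives the robot as it stands. The module is installed in compiled form; this text tells all that it offers.
- The arm moves only by the tool jog_arm, never from a script. Its argument "motion" is a list of rows, each an object of numbers: "x", "y", "z": the shift along the tool's x, y, z in mm; "spin": the turn about the tool's z in degrees; "fingers": the closure, from -1 (fully open) to 1 (shut). A call has 1 to 8 rows; each row is the pose to reach, as a shift and turn from the pose commanded when the call began, along the tool's axes at that moment; what a row does not reach only later rows make up. A row lasts 1/8 s, in which the tool goes at most 62.5 mm and 10.7 degrees, less where a joint would pass 70% of its speed; a pose out of reach is approached as far as the arm can. A call with a gripper value outside its range is refused whole. The fingers move at their own pace and stop on an object; the grip force is fixed at half the most. Time passes only in rows, so rows that repeat a pose let the fingers close. It gives the time, the measured TCP pose, the force, the opening and the grip force at its end, in the units of the state.
- readout.get_obs(): the state, without advancing time (a new reading comes with each control period).
- camera(name): name is "scene" or "top" or "wrist"; returns a dict with "pixels" (384x512x3 uint8, red, green, blue), "K" (3x3 intrinsics, pixels), "rvec" (rotation vector, rad) and "tvec" (3), from world to camera coordinates, as OpenCV has them. Camera axes: x right, y down, z forward; pixel columns grow to the right and rows downward; lengths in m; the calibration is good to about 2 mm. A picture is of the moment at which its call begins. There is no depth.
- bot.job_done(): hands the job in; it is judged then, once.
The state is a dict: "clock": time; "joint_pos": joint angles; "joint_vel": joint speeds; "tau": joint torques, N m; "eef_pos": TCP position; "tool_rot": TCP orientation; "ft_force": force on the tool from outside, world axes, zero at the start; "ft_torque": the same for the moment, N m; "grip_width": finger opening in m; "grasp_force": force on a finger pad.
Only numpy, scipy, OpenCV 4.12 (cv2) and the standard library are available. Lean on these libraries where they do the work, as an engineer would, in place of code of your own. Each camera call takes 0.05 s, during which the arm holds its last target. There are 200 camera calls.

## Working session

There is one attempt and no reset: what is moved stays moved. The work goes in short steps, Python scripts to look and compute and a tool call to move; the robot and the scene stay as the last step left them, time stands still between calls to the robot, and variables do not carry over. Pictures are saved under pics/ and viewed, at most 10 in all, crops included, and the job is handed in when it is done.

Besides the shell and the picture viewer there is one more tool, called after "Request:" as a command line: name --argument value ..., lists and objects as JSON in quotes. jog_arm: Moves the arm, as the interface text tells. Its arguments: {"type":"object","properties":{"motion":{"type":"array"}},"required":["motion"]}

```bash
mkdir -p pics
cat > h.py <<'E'
import numpy as np, cv2
from workcell import readout, camera, bot
def shot(n):
    c=camera(n); c['R']=cv2.Rodrigues(np.array(c['rvec'],float))[0]; c['t']=np.array(c['tvec'],float).ravel(); c['K']=np.array(c['K']); return c
def ray(c,uv,z):
    d=c['R'].T@np.linalg.inv(c['K'])@np.array([uv[0],uv[1],1.]); o=-c['R'].T@c['t']
    return o+d*(z-o[2])/d[2]
def proj(c,p):
    q=c['K']@(c['R']@np.array(p,float)+c['t']); return q[:2]/q[2]
def save(c,f): cv2.imwrite(f,np.array(c['pixels'])[:,:,::-1])
E
python3 - <<'E'
from h import *
o=readout.get_obs()
print({k:np.round(v,3) for k,v in o.items()}, bot.tcp_to_grasp)
a=[shot(n) for n in('top','scene')]
for c,n in zip(a,('top','scene')): save(c,f'pics/{n}.png'); print(n,-c['R'].T@c['t'])
E
```

```text
{'clock': np.float64(0.0), 'joint_pos': array([-1.349,  0.241,  0.004,  1.335,  0.   ,  1.571]), 'joint_vel': array([-0.001,  0.002, -0.   ,  0.   , -0.001,  0.001]), 'tau': array([-0.0000e+00, -3.7232e+01,  2.5240e+01,  1.7000e-02,  0.0000e+00,
        0.0000e+00]), 'eef_pos': array([ 0.11 , -0.487,  0.23 ]), 'tool_rot': array([ 0.994,  0.111, -0.   , -0.001]), 'ft_force': array([-0.922,  0.112,  0.81 ]), 'ft_torque': array([0.014, 0.006, 0.007]), 'grasp_force': np.float64(0.0), 'grip_width': np.float64(0.086)} 0.0187
top [ 0.36172896 -0.05018133  0.97169691]
scene [ 1.41580465 -0.61709114  0.73723945]
```

View pics/top.png

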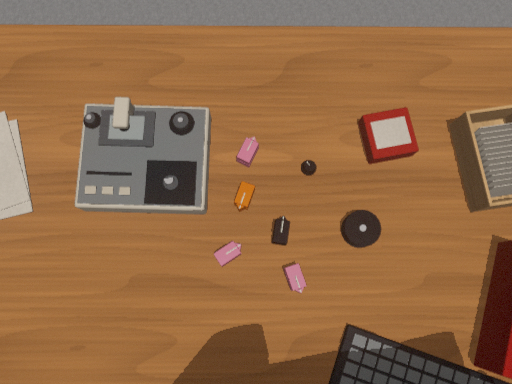

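View pics/scene.png

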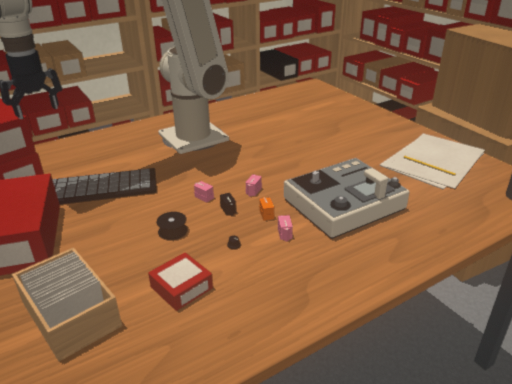

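The top view has the black oblong knob at about (281,231) with its nose pointing up, and the D-shaft at about (170,183) on the scanner. The spool is at (361,228), the round knob at (308,168) and the box at (389,134). Next I measure these and enlarge the knob and shaft.

Run:
```python
from h import *
c=shot('top'); im=np.array(c['pixels'])[:,:,::-1]
a=cv2.resize(im[205:255,255:305],(400,400),interpolation=cv2.INTER_CUBIC)
b=cv2.resize(im[158:208,145:195],(400,400),interpolation=cv2.INTER_CUBIC)
cv2.imwrite('pics/crop.png',np.hstack([a,b]))
g=im.max(2)
m=np.zeros_like(g); r=np.s_[205:255,262:302]
hsv=cv2.cvtColor(im,cv2.COLOR_BGR2HSV)
dark=((hsv[...,2]<60)|((hsv[...,1]<60)))
m[r]=dark[r]*255
cs,_=cv2.findContours(m,cv2.RETR_EXTERNAL,cv2.CHAIN_APPROX_NONE); k=max(cs,key=cv2.contourArea)
print('knob',cv2.minAreaRect(k),cv2.contourArea(k))
w=np.zeros_like(g); w[r]=((hsv[...,2]>110)&(hsv[...,1]<70))[r]*255
p=np.argwhere(w)[:,::-1].astype(float); 
P=np.array([ray(c,q,.04)[:2] for q in p]); l=cv2.fitLine(P.astype(np.float32),cv2.DIST_L2,0,.01,.01).ravel()
print('white line px',p.min(0),p.max(0),'yaw',np.arctan2(l[1],l[0]),P[np.argmin(P[:,0])],P[np.argmax(P[:,0])])
print('rect centre', ray(c,cv2.minAreaRect(k)[0],.03))
sc=np.zeros_like(g); 
for q in [(84,105),(209,107),(207,212),(77,210)]: print('corner',ray(c,q,.065))
print('shaft guess',ray(c,(170,183),.093))
```

```text
knob ((280.2196350097656, 229.5722198486328), (13.837203979492188, 27.674407958984375), 8.746162414550781) 119.0
white line px [281. 216.] [283. 232.] yaw -0.13281561 [ 0.46589622 -0.11989649] [ 0.49858859 -0.12448877]
rect centre [ 0.47200552 -0.11912244  0.03      ]
corner [0.72703008 0.2847842  0.065     ]
corner [0.72329281 0.02729168 0.065     ]
corner [0.50325045 0.02810337 0.065     ]
corner [0.50776661 0.28406884 0.065     ]
shaft guess [0.55593463 0.09820766 0.093     ]
```

View pics/crop.png

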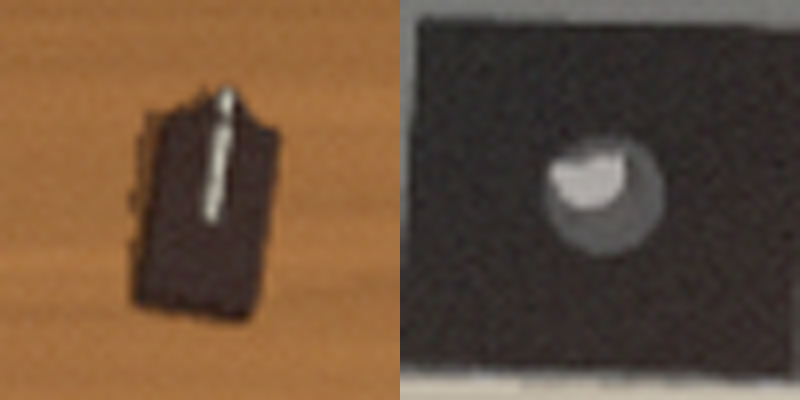

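The knob axis is at about (0.466,-0.120) with yaw ≈ -0.14. The shaft's flat faces roughly +x. I'll go above the knob and refine with the wrist camera.

Request:
jog_arm --motion '[{"x": 428, "y": -280, "z": 40, "spin": 20.5, "fingers": -1}, {"x": 428, "y": -280, "z": 40, "spin": 20.5, "fingers": -1}, {"x": 428, "y": -280, "z": 40, "spin": 20.5, "fingers": -1}, {"x": 428, "y": -280, "z": 40, "spin": 20.5, "fingers": -1}, {"x": 428, "y": -280, "z": 40, "spin": 20.5, "fingers": -1}, {"x": 428, "y": -280, "z": 40, "spin": 20.5, "fingers": -1}, {"x": 428, "y": -280, "z": 40, "spin": 20.5, "fingers": -1}, {"x": 428, "y": -280, "z": 40, "spin": 20.5, "fingers": -1}]'

```text
clock: 1.15
eef_pos: [0.4498, -0.1366, 0.1931]
tool_rot: [0.998, -0.068, 0.0, 0.0]
ft_force: [0.8, -0.6, -0.6]
grip_width: 0.0854
grasp_force: 0.0
```

Request:
jog_arm --motion '[{"x": 0, "y": 0, "z": 0, "fingers": -1}, {"x": 0, "y": 0, "z": 0, "fingers": -1}]'

```text
validation failed for argument at $.mo...
```

Run:
```python
from h import *
c=shot('wrist'); save(c,'pics/w1.png'); print(-c['R'].T@c['t'],c['R'][2], proj(c,(.466,-.12,.04)),proj(c,(.4986,-.1245,.04)))
```

```text
[ 0.52086053 -0.14571019  0.33384608] [-0.2778138   0.0369407  -0.95992441] [239.95613494 169.83994705] [239.44194767 136.43199001]
```

View pics/w1.png

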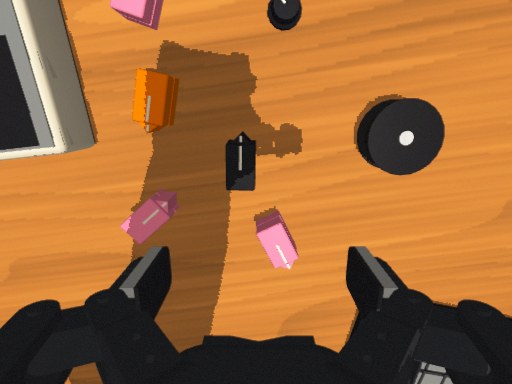

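The wrist view shows the black knob at (240,165), with its line running from (240,171) up to the nose at (242,134). This matches my projected estimate within about 1 px. Measuring it finely.

Run:
```python
from h import *
c=shot('wrist'); im=np.array(c['pixels'])[:,:,::-1]; g=im.max(2)
m=np.zeros_like(g); m[125:195,215:262]=(g[125:195,215:262]<45)*255
cs,_=cv2.findContours(m,cv2.RETR_EXTERNAL,cv2.CHAIN_APPROX_NONE); k=max(cs,key=cv2.contourArea)
print(cv2.boundingRect(k),cv2.minAreaRect(k))
for r in range(150,192,5):
    x=np.where(m[r])[0]; print(r,x.min(),x.max())
w=np.zeros_like(g); w[128:180,230:252]=(im.min(2)[128:180,230:252]>75)*255
p=np.argwhere(w)[:,::-1].astype(float); print(len(p),p.min(0),p.max(0))
P=np.array([ray(c,q,.04)[:2] for q in p]); l=cv2.fitLine(P.astype(np.float32),cv2.DIST_L2,0,.01,.01).ravel()
print('yaw',np.arctan(l[1]/l[0]),P[np.argmin(P[:,0])],P[np.argmax(P[:,0])],'mid',P.mean(0))
for q in [(241,132)]: print(ray(c,q,.04))
o=readout.get_obs(); print(o['eef_pos'],o['tool_rot'])
```

```text
(233, 136, 29, 58) ((247.0, 164.5), (28.0, 57.0), 0.0)
150 233 261
155 233 261
160 233 261
165 233 261
170 233 257
175 233 260
180 233 260
185 233 260
190 233 260
84 [246. 140.] [248. 173.]
yaw -0.15271729 [ 0.46714159 -0.12124304] [ 0.49959604 -0.12473742] mid [ 0.48144041 -0.12229842]
[ 0.50787457 -0.12004094  0.04      ]
[ 0.45182809 -0.13391215  0.19235815] [ 9.97969148e-01 -6.36928152e-02  2.56079961e-04 -8.60132622e-04]
```

Request:
jog_arm --motion '[{"x": 0, "y": 0, "z": 0, "spin": 0, "fingers": -1}, {"x": 0, "y": 0, "z": 0, "spin": 0, "fingers": -1}]'

```text
clock: 1.5
eef_pos: [0.4478, -0.1392, 0.1932]
tool_rot: [0.998, -0.069, -0.0, 0.0]
ft_force: [-0.5, -0.4, -0.6]
grip_width: 0.0853
grasp_force: 0.0
```

```bash
cat >> h.py <<'E'
def go(x,y,yaw=None):
    o=readout.get_obs(); from scipy.spatial.transform import Rotation as Q
    R=Q.from_quat(o['tool_rot']).as_matrix(); p=np.array(o['eef_pos']); ty=np.arctan2(R[1,0],R[0,0])
    d=R.T@(np.array([x,y,p[2]])-p)*1000
    print('pos',p.round(4),'yaw',ty.round(4),'shift mm',d.round(1),'spin',None if yaw is None else np.degrees(ty-yaw).round(2),'F',np.round(o['ft_force'],1),'w',o['grip_width'],'t',o['clock'])
E
python3 -c "
from h import *
go(.4665,-.1205,-.13)
c=shot('wrist');im=np.array(c['pixels'])[:,:,::-1]
w=np.zeros(im.shape[:2],np.uint8); w[120:190,215:270]=(im.min(2)[120:190,215:270]>75)*255
p=np.argwhere(w)[:,::-1].astype(float);P=np.array([ray(c,q,.04)[:2] for q in p])
print(len(p),p.min(0),p.max(0),P[np.argmin(P[:,0])],P[np.argmax(P[:,0])],P.mean(0))
k=im.max(2)<45
for r in (150,160,180): x=np.where(k[r,215:275])[0]+215; print(r,x.min(),x.max(),ray(c,(x.min(),r),.04),ray(c,(x.max(),r),.04))
x=np.where(k[120:220,235])[0]+120;print(x.min(),x.max(),ray(c,(235,x.max()),.04))
"
```

```text
pos [ 0.4478 -0.1392  0.1932] yaw -0.1379 shift mm [ 16.  -21.1  -0. ] spin -0.45 F [-0.5 -0.4 -0.6] w 0.08530273434205725 t 1.5
90 [236. 134.] [238. 167.] [ 0.46693761 -0.12112481] [ 0.49917749 -0.12424328] [ 0.48205601 -0.12250983]
150 223 252 [ 0.48567463 -0.1091511   0.04      ] [ 0.48177447 -0.13739373  0.04      ]
160 223 251 [ 0.47592433 -0.10747336  0.04      ] [ 0.47212225 -0.13500077  0.04      ]
180 223 251 [ 0.4558577  -0.10402047  0.04      ] [ 0.45198063 -0.13208036  0.04      ]
135 187 [ 0.44697657 -0.11488732  0.04      ]
```

Request:
jog_arm --motion '[{"x": 16.5, "y": -21, "z": 60, "spin": 0, "fingers": -1}, {"x": 16.5, "y": -21, "z": 110, "spin": 0, "fingers": -1}, {"x": 16.5, "y": -21, "z": 130, "spin": 0, "fingers": -1}, {"x": 16.5, "y": -21, "z": 150, "spin": 0, "fingers": -1}, {"x": 16.5, "y": -21, "z": 170, "spin": 0, "fingers": -1}, {"x": 16.5, "y": -21, "z": 186, "spin": 0, "fingers": -1}, {"x": 16.5, "y": -21, "z": 186, "spin": 0, "fingers": -1}, {"x": 16.5, "y": -21, "z": 186, "spin": 0, "fingers": -1}]'

```text
clock: 2.55
eef_pos: [0.4681, -0.1207, 0.008]
tool_rot: [0.998, -0.069, 0.0, 0.0]
ft_force: [0.2, -0.2, -0.1]
grip_width: 0.0858
grasp_force: 0.0
```

Request:
jog_arm --motion '[{"x": 0, "y": 0, "z": 0, "spin": 0, "fingers": 1}, {"x": 0, "y": 0, "z": 0, "spin": 0, "fingers": 1}, {"x": 0, "y": 0, "z": 0, "spin": 0, "fingers": 1}, {"x": 0, "y": 0, "z": 0, "spin": 0, "fingers": 1}, {"x": 0, "y": 0, "z": 0, "spin": 0, "fingers": 1}, {"x": 0, "y": 0, "z": 0, "spin": 0, "fingers": 1}]'

```text
clock: 3.3
eef_pos: [0.4685, -0.1198, 0.0078]
tool_rot: [0.998, -0.068, 0.001, 0.0]
ft_force: [-0.8, -0.7, 5.8]
grip_width: 0.0294
grasp_force: 59.7
```

Gripped: opening 29.4 mm, 60 N. Lifting and moving to view the shaft from close by.

Request:
jog_arm --motion '[{"x": 0, "y": 0, "z": -60, "spin": 0, "fingers": 1}, {"x": 0, "y": 0, "z": -120, "spin": 0, "fingers": 1}, {"x": -12, "y": -40, "z": -165, "spin": 0, "fingers": 1}, {"x": -12, "y": -85, "z": -165, "spin": 0, "fingers": 1}, {"x": -12, "y": -130, "z": -165, "spin": 0, "fingers": 1}, {"x": -12, "y": -175, "z": -165, "spin": 0, "fingers": 1}, {"x": -12, "y": -210, "z": -165, "spin": 0, "fingers": 1}, {"x": -12, "y": -210, "z": -165, "spin": 0, "fingers": 1}]'

```text
clock: 4.3
eef_pos: [0.4777, -0.0124, 0.1715]
tool_rot: [0.999, -0.028, -0.001, -0.024]
ft_force: [-0.4, -0.5, -0.9]
grip_width: 0.0295
grasp_force: 59.7
```

Request:
jog_arm --motion '[{"x": 0, "y": 0, "z": 0, "spin": 0, "fingers": 1}, {"x": 0, "y": 0, "z": 0, "spin": 0, "fingers": 1}]'

```text
clock: 4.55
eef_pos: [0.4777, -0.0125, 0.1721]
tool_rot: [0.999, -0.028, -0.0, -0.024]
ft_force: [0.4, -0.1, -0.5]
grip_width: 0.0292
grasp_force: 59.7
```

Run:
```python
from h import *
go(.556,.098)
c=shot('wrist'); save(c,'pics/w2.png'); print(-c['R'].T@c['t'], proj(c,(.557,.098,.093)))
```

```text
pos [ 0.4777 -0.0125  0.1721] yaw -0.0558 shift mm [  72.  -114.6    5.4] spin None F [ 0.4 -0.1 -0.5] w 0.029156776240185464 t 4.55
[ 0.54926418 -0.02289254  0.31261229] [105.56644557 107.34768635]
```

View pics/w2.png

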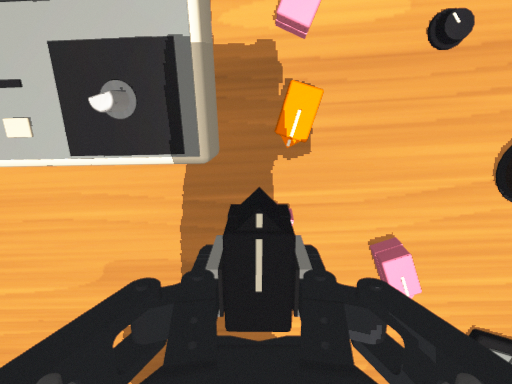

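The wrist view shows the knob well held at (260,260) and the shaft at about (105,100). The arm stopped short at y=-0.0125 with some tilt, so I check the joints.

Run:
```python
from h import *
o=readout.get_obs()
for k in ('joint_pos','joint_vel','tau','tool_rot','eef_pos','ft_force','ft_torque'): print(k,np.round(o[k],3))
```

```text
joint_pos [-0.057  0.234 -0.162  1.176  0.048  3.141]
joint_vel [ 0.003 -0.003  0.    -0.002  0.001 -0.001]
tau [ 2.1000e-02 -3.6059e+01  2.4398e+01  1.1000e-02  1.7000e-01 -0.0000e+00]
tool_rot [ 0.999 -0.028 -0.    -0.024]
eef_pos [ 0.478 -0.012  0.172]
ft_force [ 0.684  0.404 -0.68 ]
ft_torque [-0.025 -0.005  0.046]
```

Joint 6 is at its limit: in this grasp the tool yaw must be ≥ joint 1, which is about 0.17 at the shaft. So the flat's yaw matters, and I measure it from the images I have.

Run:
```python
from h import *
out=[]
for n,(x0,y0,x1,y1) in (('wrist',(75,75,145,125)),('top',(155,165,187,197))):
    c=shot(n); im=np.array(c['pixels'])[:,:,::-1]
    # rectify onto plane z=.093, x up, y left, 10 px/mm about (.556,.098)
    W=[(.576,.118),(.576,.078),(.536,.078),(.536,.118)]
    src=np.float32([proj(c,(x,y,.093)) for x,y in W]); dst=np.float32([(0,0),(400,0),(400,400),(0,400)])
    H=cv2.getPerspectiveTransform(src,dst); r=cv2.warpPerspective(im,H,(400,400),flags=cv2.INTER_CUBIC); out.append(r)
    g=cv2.cvtColor(r,cv2.COLOR_BGR2GRAY)
    m=(g>130).astype(np.uint8)*255
    cs,_=cv2.findContours(m,cv2.RETR_EXTERNAL,cv2.CHAIN_APPROX_NONE)
    k=max(cs,key=cv2.contourArea); (cx,cy),rr=cv2.minEnclosingCircle(k)
    print(n,'area mm2',cv2.contourArea(k)/100,'circ',.576-cy/1e4,.118-cx/1e4,rr/10, cv2.minAreaRect(k))
cv2.imwrite('pics/rect.png',np.hstack(out))
```

```text
wrist area mm2 192.595 circ 0.5632038848876952 0.10052406005859374 9.38464584350586 ((182.20867919921875, 154.16656494140625), (128.81060791015625, 186.84962463378906), 74.94877624511719)
top area mm2 741.795 circ 0.5560499999999999 0.09664999999999999 22.205078125 ((210.5841522216797, 199.4091796875), (193.67425537109375, 404.8763732910156), 1.7837213277816772)
```

View pics/rect.png

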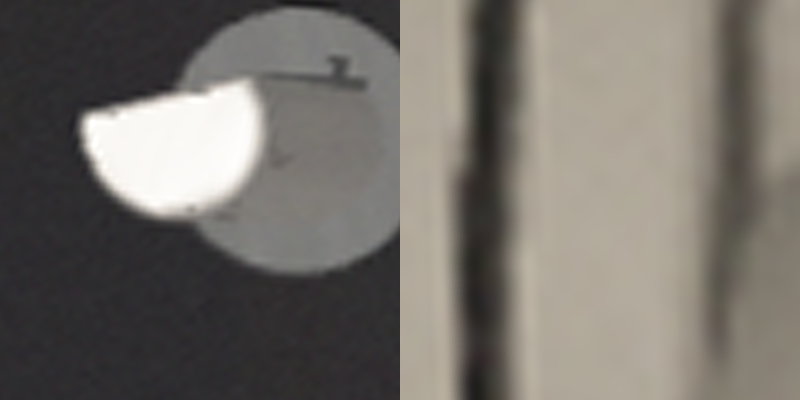

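The shaft top is clear in the rectified wrist view: its flat edge runs from (82,118) to (248,82), so flat yaw ≈ +0.21 to 0.26 and the axis is near (0.5635,0.1005). That yaw is within reach. Turning the tool first.

Request:
jog_arm --motion '[{"x": 0, "y": 0, "z": 0, "spin": -10, "fingers": 1}, {"x": 0, "y": 0, "z": 0, "spin": -19, "fingers": 1}, {"x": 0, "y": 0, "z": 0, "spin": -19, "fingers": 1}, {"x": 0, "y": 0, "z": 0, "spin": -19, "fingers": 1}]'

```text
clock: 5.2
eef_pos: [0.4778, -0.0122, 0.1723]
tool_rot: [0.99, 0.137, 0.004, -0.024]
ft_force: [0.4, -0.6, 0.1]
grip_width: 0.0293
grasp_force: 59.6
```

Run:
```python
from h import *
go(.510,.088,.23)
o=readout.get_obs(); print(np.round(o['joint_pos'],3),np.round(o['tool_rot'],4))
```

```text
pos [ 0.4778 -0.0122  0.1723] yaw 0.2739 shift mm [ 58.1 -87.6   4.9] spin 2.52 F [ 0.4 -0.6  0.1] w 0.02929118186208346 t 5.2
[-0.056  0.234 -0.162  1.176  0.048  2.811] [ 0.9903  0.1367  0.0037 -0.0238]
```

The spin works, and the limit hit left a tilt of 0.048 rad. That is within the bore's play and the 0.12 limit, so I accept it. Moving to a close viewing pose just behind the shaft.

Request:
jog_arm --motion '[{"x": 20, "y": -40, "z": 10, "spin": 2, "fingers": 1}, {"x": 58, "y": -70, "z": 20, "spin": 2, "fingers": 1}, {"x": 58, "y": -88, "z": 30, "spin": 2, "fingers": 1}, {"x": 58, "y": -88, "z": 45, "spin": 2, "fingers": 1}, {"x": 58, "y": -88, "z": 45, "spin": 2, "fingers": 1}, {"x": 58, "y": -88, "z": 45, "spin": 2, "fingers": 1}]'

```text
clock: 5.95
eef_pos: [0.5094, 0.0895, 0.1324]
tool_rot: [0.993, 0.12, 0.003, -0.024]
ft_force: [0.1, -1.1, -1.2]
grip_width: 0.0292
grasp_force: 59.6
```

Run:
```python
from h import *
go(.5635,.1005,.23)
o=readout.get_obs(); print(np.round(o['joint_pos'],3),np.round(o['tool_rot'],4))
c=shot('wrist'); im=np.array(c['pixels'])[:,:,::-1]
W=[(.60,.14),(.60,.06),(.52,.06),(.52,.14)]
H=cv2.getPerspectiveTransform(np.float32([proj(c,(x,y,.093)) for x,y in W]),np.float32([(0,0),(400,0),(400,400),(0,400)]))
r=cv2.warpPerspective(im,H,(400,400),flags=cv2.INTER_CUBIC)
m=(r.min(2)>130).astype(np.uint8)*255; m=cv2.morphologyEx(m,cv2.MORPH_OPEN,np.ones((5,5)))
for k in cv2.findContours(m,cv2.RETR_EXTERNAL,cv2.CHAIN_APPROX_NONE)[0]:
    (cx,cy),s,a=cv2.minAreaRect(k)
    if cv2.contourArea(k)>500: print(cv2.contourArea(k)/25,.60-cy/5e3,.14-cx/5e3,np.array(s)/5,a)
cv2.imwrite('pics/w3.png',np.hstack([cv2.resize(im,(400,300)),r[:300]]))
```

```text
pos [0.5094 0.0895 0.1324] yaw 0.2397 shift mm [55.2  2.1  0.6] spin 0.56 F [ 0.1 -1.1 -1.2] w 0.029181839892159764 t 5.95
[ 0.146  0.333 -0.137  1.094  0.047  3.048] [ 0.9925  0.1197  0.0032 -0.0238]
62.34 0.5230000061035156 0.06730000610351564 [14.19999695  5.59999924] -0.0
139.82 0.5238589599609375 0.12194055633544923 [36.24008179  4.26694336] 1.5074357986450195
180.28 0.56166474609375 0.10195343017578126 [12.61662979 17.69228516] 80.72740173339844
```

View pics/w3.png

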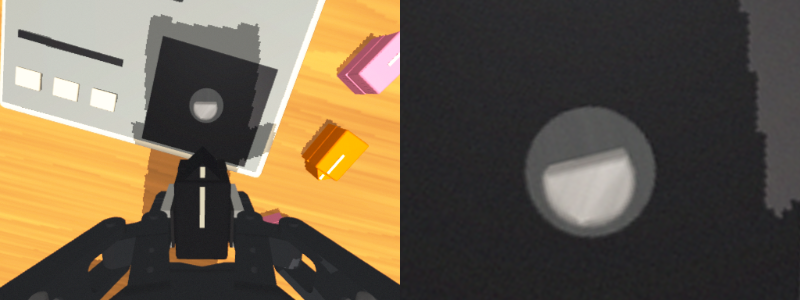

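The wrist view shows the shaft's D at (205,110) in the left half, straight ahead of the knob's nose at (205,150). The flat looks nearly parallel to the tool. I fit the flat edge and the knob's line for the relative offset.

```bash
cat > m.py <<'E'
from h import *
from scipy.optimize import least_squares
from scipy.spatial.transform import Rotation as Q
o=readout.get_obs(); R=Q.from_quat(o['tool_rot']).as_matrix(); p=np.array(o['eef_pos'])
c=shot('wrist'); im=np.array(c['pixels'])[:,:,::-1]
mn=cv2.resize(im.min(2),None,fx=4,fy=4,interpolation=cv2.INTER_CUBIC)
f=lambda q:((q[0]+.5)/4-.5,(q[1]+.5)/4-.5)
s=proj(c,(.5625,.101,.093))*4
def blob(thr,ctr,hw):
    m=(mn>thr).astype(np.uint8); w=np.zeros_like(m); x,y=np.int32(ctr); w[y-hw:y+hw,x-hw:x+hw]=1; m*=w
    k=max(cv2.findContours(m,cv2.RETR_EXTERNAL,cv2.CHAIN_APPROX_NONE)[0],key=cv2.contourArea); return k[:,0,:]
for thr in (100,120,140):
    k=blob(thr,s,90); P=np.array([ray(c,f(q),.093)[:2] for q in k])*1000
    # D boundary: signed distance of max(circle, flat)
    def res(v,r=9.5,d=3.5):
        q=P-v[:2]; n=np.array([np.cos(v[2]),np.sin(v[2])]); return np.maximum(np.hypot(*q.T)-v[3],q@n-v[3]*d/r)
    z=least_squares(res,[*P.mean(0),.22,9],loss='soft_l1',f_scale=.3); print(thr,'shaft',z.x.round(3),'rms',np.sqrt(np.mean(z.fun**2)).round(2))
    zk=p-R[:,2]*(.040-.0078)
    k=blob(thr,proj(c,zk+R[:,0]*.012)*4,100); L=np.array([ray(c,f(q),zk[2])-p for q in k])@R*1000
    print('   knob line in tool x,y: ',L[:,:2].min(0).round(1),L[:,:2].max(0).round(1),'angle',np.polyfit(L[:,0],L[:,1],1)[0].round(3),'y at x=0',np.polyfit(L[:,0],L[:,1],1)[1].round(2))
E
python3 m.py
```

```text
100 shaft [5.64790e+02 1.02528e+02 2.45000e-01 9.81700e+00] rms 0.35
   knob line in tool x,y:  [ 0.7 -1.5] [22.6  1.3] angle 0.007 y at x=0 -0.19
120 shaft [5.64701e+02 1.02505e+02 2.53000e-01 9.39500e+00] rms 0.29
   knob line in tool x,y:  [ 0.7 -1.4] [22.5  1.2] angle 0.007 y at x=0 -0.19
140 shaft [5.63987e+02 1.02281e+02 2.32000e-01 8.56800e+00] rms 0.13
   knob line in tool x,y:  [ 0.7 -1.4] [22.5  1.1] angle 0.007 y at x=0 -0.18
```

The shaft axis is about (0.5645,0.1025) with yaw 0.245, and the tool yaw is 0.240. Allowing for the knob offset, the TCP target is (0.564,0.1022).

```bash
cat >> h.py <<'E'
def go3(x,y,z):
    o=readout.get_obs(); from scipy.spatial.transform import Rotation as Q
    R=Q.from_quat(o['tool_rot']).as_matrix(); p=np.array(o['eef_pos'])
    print('pos',p.round(4),'shift',(R.T@(np.array([x,y,z])-p)*1000).round(1),'toolz',R[:,2].round(3),'down10 =',(R.T@[0,0,-10]).round(2))
E
python3 -c "
from h import *
go3(.564,.1022,.128); go3(.564,.1022,.108)"
```

```text
pos [0.5099 0.0896 0.1328] shift [55.4  0.9  5.5] toolz [ 0.002  0.048 -0.999] down10 = [-0.13  0.46  9.99]
pos [0.5099 0.0896 0.1328] shift [55.2  1.8 25.5] toolz [ 0.002  0.048 -0.999] down10 = [-0.13  0.46  9.99]
```

Request:
jog_arm --motion '[{"x": 25, "y": 0.5, "z": 2, "spin": 0, "fingers": 1}, {"x": 45, "y": 0.9, "z": 4, "spin": 0, "fingers": 1}, {"x": 55.4, "y": 0.9, "z": 5, "spin": 0, "fingers": 1}, {"x": 55.3, "y": 1.4, "z": 15, "spin": 0, "fingers": 1}, {"x": 55.2, "y": 1.8, "z": 25, "spin": 0, "fingers": 1}, {"x": 55.2, "y": 1.8, "z": 25, "spin": 0, "fingers": 1}, {"x": 55.2, "y": 1.8, "z": 25, "spin": 0, "fingers": 1}]'

```text
clock: 6.92
eef_pos: [0.5632, 0.103, 0.1078]
tool_rot: [0.992, 0.12, 0.003, -0.024]
ft_force: [-0.0, -0.1, -1.4]
grip_width: 0.0291
grasp_force: 59.6
```

```bash
python3 -c "
from h import *
go(.564,.1022,.245)
go3(.564,.1022,.108)
o=readout.get_obs(); print(np.round(o['joint_pos'],3),o['tool_rot'])
c=shot('scene'); im=np.array(c['pixels'])[:,:,::-1]; u=proj(c,(.564,.1022,.1)).astype(int); x,y=u
cv2.imwrite('pics/s2.png',cv2.resize(im[max(y-40,0):y+40,x-50:x+50],(800,600)[:1]+(640-40,),interpolation=cv2.INTER_CUBIC)); print(u)
"
```

```text
pos [0.5632 0.103  0.1078] yaw 0.2414 shift mm [ 0.5  1.  -0. ] spin -0.21 F [-0.  -0.1 -1.4] w 0.029137310087745647 t 6.925
pos [0.5632 0.103  0.1078] shift [ 0.5  1.  -0.2] toolz [ 0.     0.048 -0.999] down10 = [-0.12  0.47  9.99]
[ 0.156  0.456 -0.017  1.09   0.048  3.056] [ 0.99242126  0.12048991  0.00307397 -0.02393272]
[315 169]
```

View pics/s2.png

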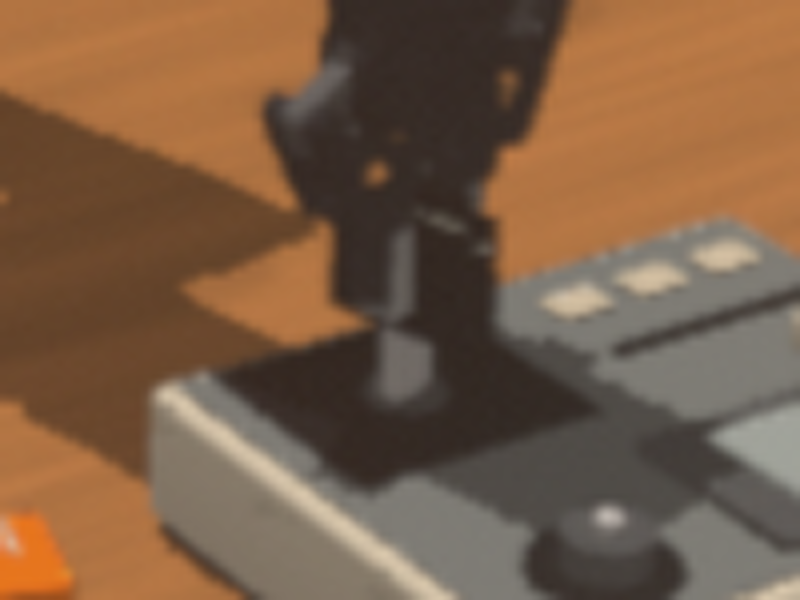

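The scene view shows the knob just above the shaft (shaft at (408,360)) and roughly centred. Lowering gently while watching the force.

Request:
jog_arm --motion '[{"x": 0.5, "y": 1.2, "z": 3, "spin": 0, "fingers": 1}, {"x": 0.5, "y": 1.3, "z": 6, "spin": 0, "fingers": 1}, {"x": 0.4, "y": 1.4, "z": 8, "spin": 0, "fingers": 1}, {"x": 0.4, "y": 1.5, "z": 10, "spin": 0, "fingers": 1}, {"x": 0.4, "y": 1.5, "z": 10, "spin": 0, "fingers": 1}]'

```text
clock: 7.6
eef_pos: [0.5643, 0.1022, 0.0975]
tool_rot: [0.992, 0.121, 0.003, -0.024]
ft_force: [0.6, 0.2, -1.3]
grip_width: 0.0288
grasp_force: 59.6
```

The mouth is 3 mm below the tip with no contact force, so it has entered. Continuing.

Request:
jog_arm --motion '[{"x": 0, "y": 0.1, "z": 2, "spin": 0, "fingers": 1}, {"x": 0, "y": 0.2, "z": 4, "spin": 0, "fingers": 1}, {"x": -0.1, "y": 0.3, "z": 6, "spin": 0, "fingers": 1}, {"x": -0.1, "y": 0.4, "z": 8, "spin": 0, "fingers": 1}, {"x": -0.1, "y": 0.4, "z": 8, "spin": 0, "fingers": 1}]'

```text
clock: 8.22
eef_pos: [0.5642, 0.1022, 0.0895]
tool_rot: [0.992, 0.12, 0.003, -0.024]
ft_force: [0.6, -0.8, 0.2]
grip_width: 0.0292
grasp_force: 59.6
```

Request:
jog_arm --motion '[{"x": 0, "y": 0.1, "z": 2, "spin": 0, "fingers": 1}, {"x": 0, "y": 0.2, "z": 4, "spin": 0, "fingers": 1}, {"x": -0.1, "y": 0.3, "z": 6, "spin": 0, "fingers": 1}, {"x": -0.1, "y": 0.4, "z": 8, "spin": 0, "fingers": 1}, {"x": -0.1, "y": 0.4, "z": 8, "spin": 0, "fingers": 1}]'

```text
clock: 8.85
eef_pos: [0.5644, 0.1022, 0.082]
tool_rot: [0.992, 0.12, 0.003, -0.024]
ft_force: [-1.5, -0.8, 2.2]
grip_width: 0.0293
grasp_force: 59.9
```

Request:
jog_arm --motion '[{"x": 0, "y": 0.1, "z": 2, "spin": 0, "fingers": 1}, {"x": 0, "y": 0.2, "z": 4, "spin": 0, "fingers": 1}, {"x": 0, "y": 0.3, "z": 6, "spin": 0, "fingers": 1}, {"x": 0, "y": 0.3, "z": 6, "spin": 0, "fingers": 1}]'

```text
clock: 9.35
eef_pos: [0.5646, 0.1022, 0.0765]
tool_rot: [0.992, 0.12, 0.004, -0.024]
ft_force: [-2.9, -0.9, 8.0]
grip_width: 0.0294
grasp_force: 60.6
```

Request:
jog_arm --motion '[{"x": 0, "y": 0.1, "z": 1.5, "spin": 0, "fingers": 1}, {"x": 0, "y": 0.1, "z": 2.5, "spin": 0, "fingers": 1}, {"x": 0, "y": 0.1, "z": 2.5, "spin": 0, "fingers": 1}]'

```text
clock: 9.72
eef_pos: [0.5647, 0.1022, 0.0748]
tool_rot: [0.992, 0.12, 0.004, -0.024]
ft_force: [-4.5, -1.2, 10.3]
grip_width: 0.0291
grasp_force: 61.3
```

Request:
jog_arm --motion '[{"x": -0.4, "y": 0, "z": 1, "spin": 0, "fingers": 1}, {"x": -0.7, "y": 0.1, "z": 2, "spin": 0, "fingers": 1}, {"x": -0.7, "y": 0.1, "z": 2, "spin": 0, "fingers": 1}, {"x": -0.7, "y": 0.1, "z": 2, "spin": 0, "fingers": 1}]'

```text
clock: 10.22
eef_pos: [0.5648, 0.1022, 0.0746]
tool_rot: [0.992, 0.12, 0.005, -0.024]
ft_force: [-6.6, -1.4, 19.2]
grip_width: 0.0294
grasp_force: 62.3
```

Run:
```python
from h import *
go(.5642,.1022,.245)
c=shot('wrist'); a=cv2.resize(np.array(c['pixels'])[:,:,::-1],(400,300))
s=shot('scene'); x,y=proj(s,(.564,.1022,.09)).astype(int)
b=cv2.resize(np.array(s['pixels'])[y-30:y+30,x-40:x+40,::-1],(400,300),interpolation=cv2.INTER_CUBIC)
cv2.imwrite('pics/fin.png',np.hstack([a,b]))
```

```text
pos [0.5648 0.1022 0.0746] yaw 0.2413 shift mm [-0.5 -0.2 -0. ] spin -0.21 F [-6.6 -1.4 19.2] w 0.029426029885208774 t 10.225
```

View pics/fin.png

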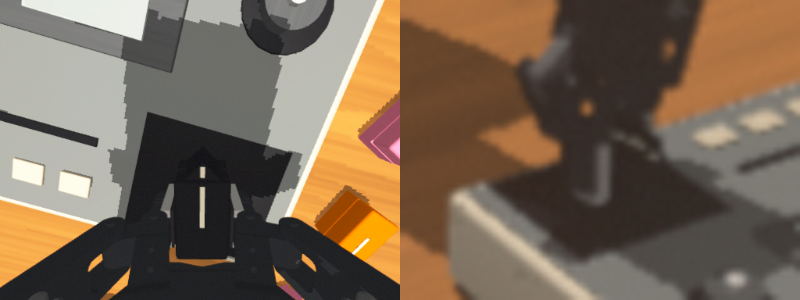

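The final views show the knob seated low on the scanner plate, the shaft hidden and the nose aligned. At TCP z = 0.0746 the force rose to 19 N with no further travel, so the shaft is at its stop. Handing in.

```bash
python3 -c "
from workcell import bot
print(bot.job_done())"
```

```text
the job is handed in; nothing more can be done
None
```

I handed the job in at about 10 s with the focus knob lined up, fully home on the D-shaft and held down against its stop by the gripper (about 19 N, roughly 0.05 rad of tilt); the hand-in returned no verdict, and I kept clear of the round knob, spool and box but did not re-measure them at the end.

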